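# Nest the boot-room tidy bins

## Robot

A 6-joint arm with a two-finger parallel gripper is mounted at the origin on the work surface. World frame = base frame: x ahead of the robot, y to its left, z up, the work surface at z = 0. Lengths are in m, angles in rad, forces in N, time in s.
With the tool pointing down it reaches from about 0.25 to 0.725 m from the base axis. Payload 4 kg.
Tool frame: the origin (TCP) lies midway between the tips of the shut fingers; the grasp point (between the pads) lies 19 mm behind it (bot.grip_point_offset is the distance from the TCP to the grasp point, in m); z points along the fingers, y is the line along which they close (so a half turn about z gives the same grasp; the last joint's range is limited). The gripper opens to 85 mm and grips with 20 to 120 N. Pads are 22 mm wide; open, the fingers measure 114 mm over their backs; the gripper's body (76 mm by 85 mm) begins 54 mm behind the grasp point. The pads swing forward as they close: fully open they stand 13 mm farther back than shut.
Start: joints at [1.258, 0.241, 0.005, 1.335, 0, 1.571], TCP at [0.154, 0.476, 0.231] pointing down, gripper open.
Joint ranges: [-2.72, 2.72], [-1.05, 1.87], [-1.09, 1.28], [-1.99, 2.15], [-1.42, 1.44], [-3.14, 3.14]. Speed limits (rad/s): [2.79, 2.79, 3.14, 3.14, 3.14, 3.14].

## Interface

Orientations are given as a unit quaternion [x, y, z, w].
In Python, from workcell import bot gives the robot as it stands.
- The arm moves only by the tool step_arm, never from a script. Its argument "targets" is text: rows parted by semicolons, each of 7 numbers parted by spaces: the opening, from -1 (shut) to 1 (fully open), so that 0 is half open, then the shift along the world's x, y, z normalised to -1 to 1, where 1 is 0.5 m, then the turn, a rotation vector about the world's x, y, z normalised to -1 to 1, where 1 is pi/4 rad. In form: gripper x y z wx wy wz; .... A call has 1 to 10 rows; each row is the pose to reach, as a shift and turn from the pose commanded when the call began; what a row does not reach only later rows make up. A row lasts 1/12 s, in which the tool goes at most 41.7 mm and 7.16 degrees, less where a joint would pass 70% of its speed; a pose out of reach is approached as far as the arm can. A call with a number of a shift or a turn outside -1 to 1 is refused whole. A call with a gripper value outside its range is refused whole. The fingers move at their own pace and stop on an object; the grip force is fixed at half the most. Time passes only in rows, so rows that repeat a pose let the fingers close. It gives the time, the measured TCP pose, the force, the opening and the grip force at its end, in the units of the state.
- bot.get_obs(): the state, without advancing time (a new reading comes with each control period).
- bot.camera(name): name is "side" or "top" or "wrist"; returns the picture (400x640x3 uint8, red, green, blue); there is no depth.
- bot.camera_info(name): a dict with "vertical_fov" (degrees; the focal length in pixels is half the picture's height over the tangent of half this angle, whatever the lens; pixels are square), "cx", "cy" (the principal point, pixels), "pose" (4x4, takes a point from camera to world coordinates). Camera axes: x right, y up, looking along -z (the intrinsics and any distortion apply to the point x, -y, -z); pixel columns grow to the right and rows downward; lengths in m; the calibration is good to about 2 mm. A picture is of the moment at which its call begins: read the wrist's pose just before it. camera_info takes no time and is no camera call; for the wrist camera it gives the pose at the moment of the call.
- bot.job_done(): hands the job in; it is judged then, once.
The state is a dict: "clock": time; "joint_pos": joint angles; "joint_vel": joint speeds; "tau": joint torques, N m; "eef_pos": TCP position; "tool_rot": TCP orientation; "ft_force": force on the tool from outside, world axes, zero at the start; "ft_torque": the same for the moment, N m; "grip_width": finger opening in m; "grasp_force": force on a finger pad.
Only numpy, scipy, OpenCV 4.12 (cv2) and the standard library are available. Lean on these libraries where they do the work, as an engineer would, in place of code of your own. Each camera call takes 0.05 s, during which the arm holds its last target. There are 200 camera calls.

## Task

Put the three aluminium tidy bins away as one nest: leave the largest bin standing on the shelf, lower the medium bin (two upright tabs) into it first, then lower the small bin (centre grip) into the medium one. Lower them gently rather than dropping them, so that each sits upright and fully down on the floor of the bin around it, and leave the brush, wax tin, shoehorn and headlamp alone.

Things in the scene. Friction and masses are not known exactly. Their poses are not given: they have to be found in the camera images.
- large_bin: Largest bin: open rectangular aluminium box, outside 146 (its x) by 80 (its y) by 60 mm high, walls and floor 4 mm, inside 138 by 72 mm; no tabs, no grip; about 0.55 kg, loose, stands on the shelf. Origin: centre of its underside; z up. The same after a half turn.
- medium_bin: Medium bin, open aluminium box 130 (x) by 64 (y) by 55 mm high, walls and floor 4, foot bevelled. Mid long sides rise as upright tabs 36 long, 4 thick, up to 93 mm; outer faces 64 apart: grip along y across both from outside. 0.28 kg, loose. Seated in the large bin (4 mm play a side, long axes parallel) its underside is 4 mm above that bin's. Origin: centre of underside; half-turn symmetric.
- small_bin: Small bin, open aluminium box 114 (x) by 48 (y) by 45 mm high, walls and floor 4, foot bevelled. A plate across its middle carries a grip bar 12 thick (x), 36 long (y), 75 to 95 mm above the underside: grip along x. 0.22 kg, loose. Seated in the medium bin (4 mm play a side, long axes parallel) its underside is 4 mm above that bin's. Origin: centre of underside; half-turn symmetric.
- boot_brush: Bystander: red plastic boot brush, 55 by 170 (y) by 56 mm high. Origin: centre of its underside.
- wax_tin: Bystander: closed round steel tin of ski wax, 86 mm across, 30 mm high. Origin: centre of its underside.
- shoehorn: Bystander: stainless steel shoehorn lying flat, 175 mm long (y), 46 mm wide, 12 mm high. Origin: about its middle, underside.
- headlamp: Bystander: yellow headlamp with black battery box, about 75 by 62 by 40 mm. Origin: underside of the lamp body.
Things that resemble listed ones, but are neither listed nor needed, are in the scene too. Leave any brown or purple look-alike of the medium_bin alone. Leave any blue look-alike of the large_bin alone.

How it is judged:
On the way, in this order (a step that is already met when the one before it is completed fails the run):
1. the medium bin is seated in the largest (x of medium_bin in the frame of large_bin between -0.0075 and 0.0075 m and y of medium_bin in the frame of large_bin between -0.0075 and 0.0075 m and z of medium_bin in the frame of large_bin between 0.001 and 0.0075 m and angle between the z axis of medium_bin and the z axis of large_bin, either way round below 0.06 rad), for 0.2 s.
2. the small bin is seated in the medium bin (x of small_bin in the frame of medium_bin between -0.0075 and 0.0075 m and y of small_bin in the frame of medium_bin between -0.0075 and 0.0075 m and z of small_bin in the frame of medium_bin between 0.001 and 0.0075 m and angle between the z axis of small_bin and the z axis of medium_bin, either way round below 0.06 rad), for 0.2 s.
At the end, for the whole second after the job is handed in: Largest bin upright on the shelf (tilt under 0.05 rad, height within 5 mm); medium fully down in it, small fully down in the medium (each underside 1 to 7.5 mm above the outer bin's, centred within 7.5 mm in x and y, tilt to it under 0.06 rad); all at rest (under 0.02 m/s) (all of step 1 and all of step 2 and angle between large_bin's own z axis and vertical below 0.05 rad and height (world z) of large_bin between -0.005 and 0.005 m and linear speed of each of large_bin, medium_bin, small_bin below 0.02 m/s); the robot touches nothing.
It fails at once if a bystander is moved more than 30 mm (distance of any of boot_brush, wax_tin, shoehorn, headlamp from where it was at the start of the episode above 0.03 m).
It fails at once if a bin is dropped into the next one (faster than 0.9 m/s) ((horizontal distance between medium_bin and large_bin below 0.03 m and z of medium_bin in the frame of large_bin above 0.008 m and linear speed of medium_bin above 0.9 m/s) or (horizontal distance between small_bin and medium_bin below 0.03 m and z of small_bin in the frame of medium_bin above 0.008 m and linear speed of small_bin above 0.9 m/s)).
It also fails if it takes over 62 s, if anything falls off the work surface, if the arm or the gripper's body presses on something with over 40 N, if the wrist force passes 120 N, or if a joint passes its speed limit or range.

## Working session

There is one attempt and no reset: what is moved stays moved. The work goes in short steps, Python scripts to look and compute and a tool call to move; the robot and the scene stay as the last step left them, time stands still between calls to the robot, and variables do not carry over. Pictures are saved under pics/ and viewed, at most 10 in all, crops included, and the job is handed in when it is done.

Besides the shell and the picture viewer there is one more tool, called after "Emit:" as name(argument=value, ...) on one line, values as JSON. step_arm: Moves the arm, as the interface text tells. Scaled input: -1 to 1 covers 0.5 m each way for a shift and pi/4 rad each way for a turn. Its arguments: {"type":"object","properties":{"targets":{"type":"string"}},"required":["targets"]}

```bash
mkdir -p pics
python3 - <<'E'
from workcell import bot
import cv2,numpy as np
for n in ["top","side"]:
    i=bot.camera_info(n);im=bot.camera(n);cv2.imwrite(f"pics/{n}0.png",im[:,:,::-1]);print(n,i)
o=bot.get_obs();print(o)
i=bot.camera_info("wrist");print(i['pose'])
E
```

```text
top {'vertical_fov': 46.06338908951445, 'cx': 323.8553199856192, 'cy': 200.02279865597677, 'pose': array([[ 2.57340739e-02,  9.97133181e-01, -7.11560056e-02,
         4.56645650e-01],
       [-9.99614822e-01,  2.49275698e-02, -1.21993180e-02,
        -1.11521847e-03],
       [-1.03905984e-02,  7.14425360e-02,  9.97390595e-01,
         1.43283887e+00],
       [ 0.00000000e+00,  0.00000000e+00,  0.00000000e+00,
         1.00000000e+00]])}
side {'vertical_fov': 57.895519362625805, 'cx': 324.8343267325635, 'cy': 198.27008300089688, 'pose': array([[ 0.9303325 ,  0.1764291 , -0.32148751,  0.22577937],
       [-0.36668918,  0.43673198, -0.82146468, -0.76575527],
       [-0.00452639,  0.88212128,  0.47100059,  0.5006912 ],
       [ 0.        ,  0.        ,  0.        ,  1.        ]])}
{'clock': 0.1, 'joint_pos': array([1.25800446e+00, 2.41364774e-01, 3.87031377e-03, 1.33519681e+00,
       1.65716979e-06, 1.57081146e+00]), 'joint_vel': array([-0.00074913, -0.00116435,  0.00461292, -0.00126197, -0.00073051,
       -0.00220956]), 'tau': array([-5.97323178e-04, -3.73137295e+01,  2.53010577e+01,  1.08912773e-02,
       -2.49860369e-05, -5.36352445e-06]), 'eef_pos': array([0.15368557, 0.47520721, 0.23049276]), 'tool_rot': array([ 1.55766553e-01,  9.87793442e-01, -9.35779631e-04, -1.48388728e-04]), 'ft_force': array([ 0.50241552, -0.19798309, -0.28398529]), 'ft_torque': array([ 0.02915678, -0.01932754, -0.00844993]), 'grasp_force': 0.0, 'grip_width': 0.08575454658443431}
[[ 0.30796595 -0.913908   -0.26444119  0.08721528]
 [ 0.95139597  0.29535151  0.08725361  0.496555  ]
 [-0.00163866 -0.27845943  0.9604466   0.37204458]
 [ 0.          0.          0.          1.        ]]
```

View pics/top0.png

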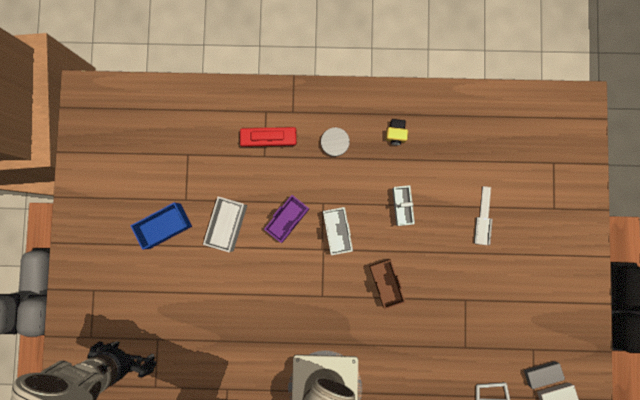

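View pics/side0.png

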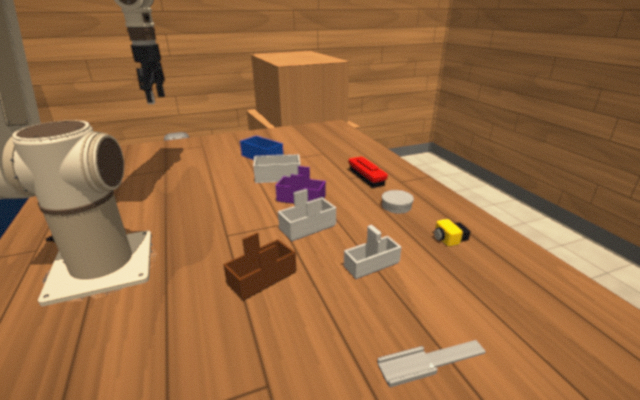

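```bash
cat > h.py <<'E'
import numpy as np,cv2
def ray(info,px,z):
    f=200/np.tan(np.radians(info['vertical_fov'])/2);P=info['pose']
    px=np.atleast_2d(px).astype(float)
    d=np.c_[(px[:,0]-info['cx'])/f,-(px[:,1]-info['cy'])/f,-np.ones(len(px))]@P[:3,:3].T
    return P[:3,3]+d*((z-P[2,3])/d[:,2])[:,None]
def proj(info,X):
    f=200/np.tan(np.radians(info['vertical_fov'])/2);P=info['pose']
    c=(np.atleast_2d(X)-P[:3,3])@P[:3,:3]
    return np.c_[info['cx']+f*c[:,0]/-c[:,2],info['cy']-f*c[:,1]/-c[:,2]]
E
python3 - <<'E'
from workcell import bot
from h import *
im=cv2.imread("pics/top0.png");i=bot.camera_info("top")
hsv=cv2.cvtColor(im,cv2.COLOR_BGR2HSV)
for n,(x,y),z in [("large",(224,224),.06),("medium",(338,231),.055),("small",(403,206),.045)]:
    m=np.zeros((400,640),np.uint8);m[y-40:y+40,x-30:x+30]=(hsv[y-40:y+40,x-30:x+30,1]<60)*255
    c=max(cv2.findContours(m,0,2)[0],key=cv2.contourArea)
    w=ray(i,c[:,0,:],z)[:,:2].astype(np.float32)
    r=cv2.minAreaRect(w);b=cv2.boxPoints(r);e=[b[1]-b[0],b[2]-b[1]];e=max(e,key=np.linalg.norm)
    print(n,np.round(r[0],4),np.round(r[1],4),"long axis deg",np.degrees(np.arctan2(e[1],e[0]))%180,cv2.minAreaRect(c)[0])
cr=cv2.resize(im[170:315,180:430],None,fx=3.2,fy=3.2,interpolation=cv2.INTER_CUBIC);cv2.imwrite("pics/crop.png",cr)
E
```

```text
large [0.4765 0.304 ] [0.0916 0.1478] long axis deg 165.53703 (224.4684600830078, 224.28793334960938)
medium [ 0.4664 -0.0265] [0.1311 0.0682] long axis deg 11.760378 (337.5320129394531, 230.67599487304688)
small [ 0.5464 -0.218 ] [0.1157 0.0547] long axis deg 7.1701317 (403.0246276855469, 205.2342529296875)
```

View pics/crop.png

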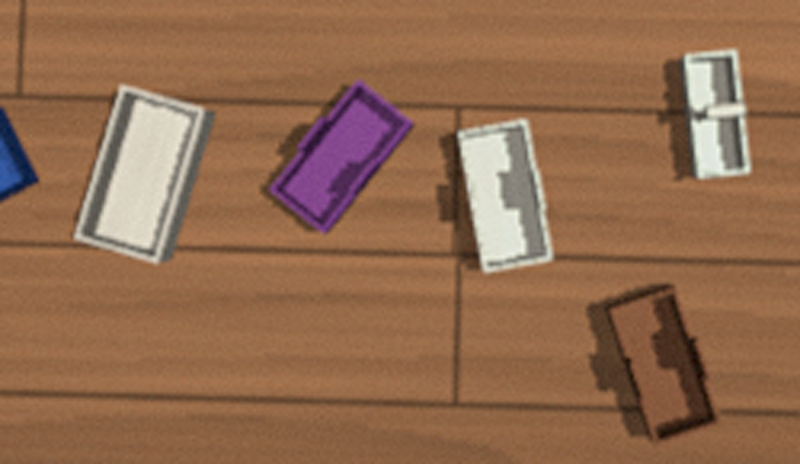

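Candidates:
- **Large bin:** grey (224,224) or blue (162,225). The grey one fits: aluminium, no tabs, measured 148x92 with its visible wall.
- **Medium bin:** grey (338,231), purple (286,219) or brown (385,283). The grey one fits: aluminium, two tabs, 131x68.
- **Small bin:** only (403,206), which has the centre bar and measures 116x55.

The crop confirms all three. I'll view the large bin up close first, on the way.

Emit:
step_arm(targets="1 0.6 -0.35 0.04 0 0 0.66;1 0.6 -0.35 0.04 0 0 0.66;1 0.6 -0.35 0.04 0 0 0.66;1 0.6 -0.35 0.04 0 0 0.66;1 0.6 -0.35 0.04 0 0 0.66;1 0.6 -0.35 0.04 0 0 0.66;1 0.6 -0.35 0.04 0 0 0.66;1 0.6 -0.35 0.04 0 0 0.66;1 0.6 -0.35 0.04 0 0 0.66;1 0.6 -0.35 0.04 0 0 0.66")

```text
clock: 0.93
eef_pos: [0.4588, 0.2971, 0.2507]
tool_rot: [-0.099, 0.995, -0.001, 0.001]
ft_force: [-0.4, 0.3, 0.6]
grip_width: 0.0853
grasp_force: 0.0
```

Run:
```python
from workcell import bot
from h import *
o=bot.get_obs();print(o['clock'],o['eef_pos'],o['joint_pos'],np.abs(o['joint_vel']).max())
i=bot.camera_info("wrist");im=bot.camera("wrist")[:,:,::-1];cv2.imwrite("pics/w_large.png",im)
np.save("w_large.npy",i,allow_pickle=True);print(i)
```

```text
0.9333 [0.4588191  0.2971473  0.25068254] [ 0.5760468   0.32668768  0.17218302  1.41539397 -0.0024062   0.37795526] 0.07944882281747184
{'vertical_fov': 61.922717606797136, 'cx': 315.29889569214674, 'cy': 197.55322604117686, 'pose': array([[-0.19656052, -0.94111257, -0.27508379,  0.38993448],
       [ 0.98048934, -0.1892801 , -0.05304424,  0.28289653],
       [-0.00214729, -0.28014312,  0.95995584,  0.39210388],
       [ 0.        ,  0.        ,  0.        ,  1.        ]])}
```

View pics/w_large.png

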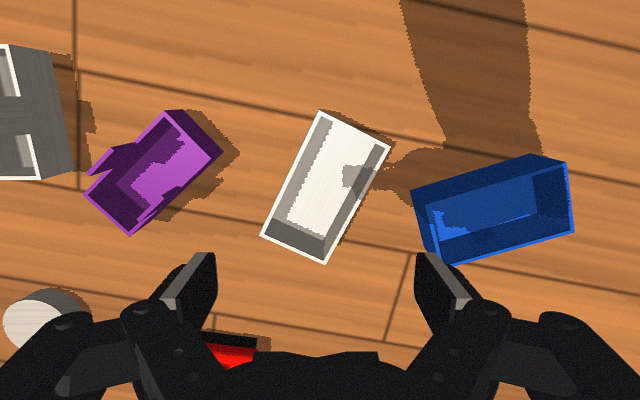

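```bash
cat >> h.py <<'E'
def rect(im,info,c0,z,half=110,seg=(60,60)):
    hsv=cv2.cvtColor(im,cv2.COLOR_BGR2HSV);x,y=c0
    m=((hsv[:,:,1]<seg[0])&(hsv[:,:,2]>seg[1])).astype(np.uint8)*255
    k=np.zeros_like(m);k[max(0,y-half):y+half,max(0,x-half):x+half]=1;m*=k
    c=max(cv2.findContours(m,0,2)[0],key=cv2.contourArea)
    w=ray(info,c[:,0,:],z)[:,:2].astype(np.float32)
    r=cv2.minAreaRect(w);b=cv2.boxPoints(r);e=max([b[1]-b[0],b[2]-b[1]],key=np.linalg.norm)
    q=cv2.approxPolyDP(cv2.convexHull(c),6,True)[:,0]
    print("centre",np.round(r[0],4),"size",np.round(r[1],4),"ang",round(float(np.degrees(np.arctan2(e[1],e[0]))%180),2))
    print("poly px",q.tolist(),"world",np.round(ray(info,q,z)[:,:2],4).tolist())
    return m
E
python3 - <<'E'
from h import *
i=np.load("w_large.npy",allow_pickle=True).item();im=cv2.imread("pics/w_large.png")
rect(im,i,(325,187),.06,85)
E
```

```text
centre [0.4778 0.3066] size [0.0805 0.1464] ang 165.15
poly px [[390, 146], [325, 264], [259, 235], [319, 109]] world [[0.4182, 0.3635], [0.5578, 0.3267], [0.5381, 0.2502], [0.3973, 0.2873]]
```

Emit:
step_arm(targets="1 0 -0.65 0 0 0 0;1 0 -0.65 0 0 0 0;1 0 -0.65 0 0 0 0;1 0 -0.65 0 0 0 0;1 0 -0.65 0 0 0 0;1 0 -0.65 0 0 0 0;1 0 -0.65 0 0 0 0;1 0 -0.65 0 0 0 0;1 0 -0.65 0 0 0 0;1 0 -0.65 0 0 0 0")

```text
clock: 1.82
eef_pos: [0.4531, -0.0248, 0.2511]
tool_rot: [-0.101, 0.995, 0.0, -0.0]
ft_force: [0.2, 0.5, -0.5]
grip_width: 0.0856
grasp_force: 0.0
```

Run:
```python
from workcell import bot
from h import *
o=bot.get_obs();print(o['clock'],o['eef_pos'],o['joint_pos'],np.abs(o['joint_vel']).max())
i=bot.camera_info("wrist");im=bot.camera("wrist")[:,:,::-1];cv2.imwrite("pics/w_med.png",im)
np.save("w_med.npy",i,allow_pickle=True)
print(proj(i,[[.4664,-.0265,.03]]))
```

```text
1.8167 [ 0.45311693 -0.02481664  0.25106405] [-5.51834273e-02  1.41443819e-01 -6.68472449e-02  1.36334560e+00
  7.01783155e-04 -2.57894312e-01] 0.05274931636048196
[[311.94432786 178.42314489]]
```

View pics/w_med.png

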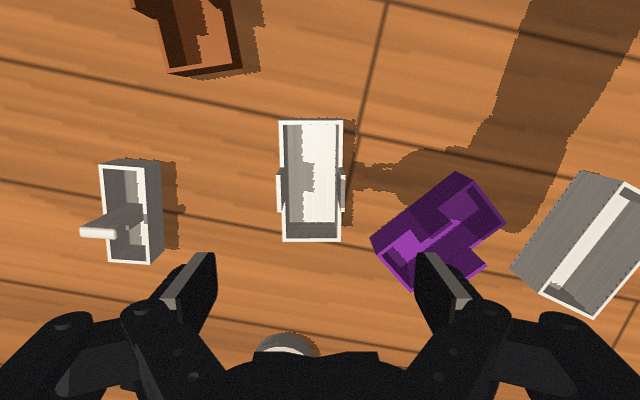

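Run:
```python
from h import *
i=np.load("w_med.npy",allow_pickle=True).item();im=cv2.imread("pics/w_med.png")
rect(im,i,(311,180),.055,66)
hsv=cv2.cvtColor(im,cv2.COLOR_BGR2HSV);m=(hsv[:,:,1]<60)&(hsv[:,:,2]>60)
for r in (125,135,150,160,215,225,235):
    c=np.where(m[r,262:360])[0]+262;print(r,c.min(),c.max(),ray(i,[[c.min()-.5,r],[c.max()+.5,r]],.055)[:,:2].round(4).tolist())
for r in (175,185,195,205):
    c=np.where(m[r,262:360])[0]+262;print(r,c.min(),c.max(),ray(i,[[c.min()-.5,r],[c.max()+.5,r]],.093)[:,:2].round(4).tolist())
```

```text
centre [ 0.4656 -0.0282] size [0.1312 0.0718] ang 11.58
poly px [[339, 118], [340, 241], [283, 241], [279, 120]] world [[0.3956, -0.0134], [0.5234, 0.0166], [0.5359, -0.0445], [0.4094, -0.071]]
125 279 342 [[0.4143, -0.0707], [0.4015, -0.0085]]
135 279 342 [[0.4239, -0.069], [0.411, -0.0063]]
150 280 342 [[0.4385, -0.0654], [0.4257, -0.0029]]
160 280 341 [[0.4485, -0.0637], [0.4358, -0.0017]]
215 282 340 [[0.5066, -0.0514], [0.4939, 0.0105]]
225 282 340 [[0.5179, -0.0494], [0.5051, 0.013]]
235 283 340 [[0.5291, -0.0463], [0.5164, 0.0156]]
175 276 345 [[0.4558, -0.0622], [0.4429, 0.0007]]
185 277 344 [[0.4649, -0.0597], [0.4523, 0.002]]
195 277 344 [[0.4744, -0.0581], [0.4616, 0.0041]]
205 277 344 [[0.484, -0.0564], [0.4712, 0.0063]]
```

Emit:
step_arm(targets="1 0.025 -0.006 -0.1 0 0 0;1 0.025 -0.006 -0.18 0 0 0;1 0.025 -0.006 -0.25 0 0 0;1 0.025 -0.006 -0.3 0 0 0;1 0.025 -0.006 -0.34 0 0 0;1 0.025 -0.006 -0.37 0 0 0;1 0.025 -0.006 -0.386 0 0 0;1 0.025 -0.006 -0.386 0 0 0;1 0.025 -0.006 -0.386 0 0 0")

```text
clock: 2.62
eef_pos: [0.4664, -0.026, 0.0584]
tool_rot: [-0.104, 0.995, 0.0, -0.0]
ft_force: [0.1, -0.6, -0.2]
grip_width: 0.0854
grasp_force: 0.0
```

Emit:
step_arm(targets="0.2 0 0 0 0 0 0;0.2 0 0 0 0 0 0;0.2 0 0 0 0 0 0;0.2 0 0 0 0 0 0;0.2 0 0 0 0 0 0;0.2 0 0 0 0 0 0;0.2 0 0 0 0 0 0;0.2 0 0 0 0 0 0")

```text
clock: 3.28
eef_pos: [0.4677, -0.0268, 0.0599]
tool_rot: [-0.103, 0.995, 0.0, 0.002]
ft_force: [-0.5, 2.6, 6.5]
grip_width: 0.0627
grasp_force: 67.2
```

Emit:
step_arm(targets="0.2 0 0 0.03 0 0 0;0.2 0 0 0.08 0 0 0;0.2 0 0 0.14 0 0 0;0.2 0 0 0.2 0 0 0;0.2 0 0 0.26 0 0 0;0.2 0 0 0.3 0 0 0;0.2 0 0 0.3 0 0 0;0.2 0 0 0.3 0 0 0")

```text
clock: 3.95
eef_pos: [0.4668, -0.0275, 0.2089]
tool_rot: [-0.102, 0.995, -0.0, 0.001]
ft_force: [0.3, -0.8, -4.1]
grip_width: 0.0633
grasp_force: 67.7
```

Emit:
step_arm(targets="0.2 0.002 0.05 0 0 0 -0.05;0.2 0.004 0.12 0 0 0 -0.1;0.2 0.008 0.19 0 0 0 -0.2;0.2 0.012 0.26 0 0 0 -0.3;0.2 0.016 0.33 0 0 0 -0.4;0.2 0.02 0.4 0 0 0 -0.5;0.2 0.022 0.47 0 0 0 -0.56;0.2 0.023 0.54 0 0 0 -0.588;0.2 0.023 0.6 0 0 0 -0.588;0.2 0.023 0.65 0 0 0 -0.588")

```text
clock: 4.78
eef_pos: [0.4762, 0.2993, 0.2049]
tool_rot: [0.127, 0.992, -0.002, -0.002]
ft_force: [0.7, -0.9, -3.3]
grip_width: 0.0631
grasp_force: 67.8
```

Emit:
step_arm(targets="0.2 0 0.019 0 0 0 0;0.2 0 0.019 0 0 0 0;0.2 0 0.019 0 0 0 0;0.2 0 0.019 0 0 0 0")

```text
clock: 5.12
eef_pos: [0.4772, 0.3057, 0.2068]
tool_rot: [0.128, 0.992, -0.001, -0.001]
ft_force: [-0.9, -0.0, -2.7]
grip_width: 0.063
grasp_force: 67.9
```

Run:
```python
from workcell import bot
from h import *
o=bot.get_obs();print(o['clock'],o['eef_pos'],o['tool_rot'],o['ft_force'],o['grip_width'],o['grasp_force'])
i=bot.camera_info("wrist");im=bot.camera("wrist")[:,:,::-1];cv2.imwrite("pics/w_hold.png",im)
np.save("w_hold.npy",i,allow_pickle=True)
```

```text
5.1167 [0.47723722 0.30570502 0.20682627] [ 0.12826624  0.9917383  -0.00132178 -0.00108223] [-9.32150549e-01 -1.77496334e-03 -2.70337354e+00] 0.06300614588066392 67.92795538902283
```

View pics/w_hold.png

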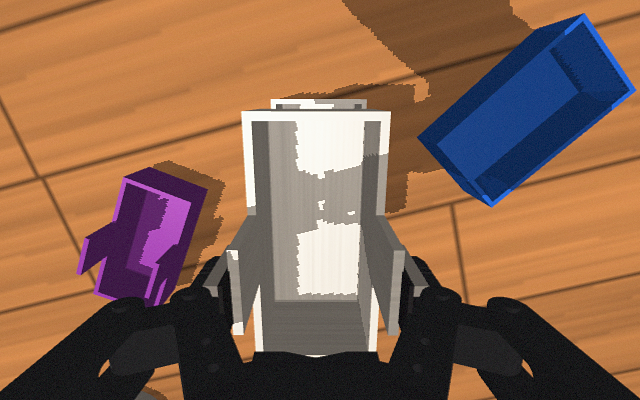

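Run:
```python
from h import *
i=np.load("w_hold.npy",allow_pickle=True).item();im=cv2.imread("pics/w_hold.png")
hsv=cv2.cvtColor(im,cv2.COLOR_BGR2HSV);m=(hsv[:,:,1]<60)&(hsv[:,:,2]>60)
t=np.array([.47724,.30571]);a=np.radians(75.27);Y=np.array([np.cos(a),np.sin(a)]);X=np.array([Y[1],-Y[0]])
z=.205
def loc(p):
    w=ray(i,p,z)[:,:2]-t;return np.round(np.c_[w@X,w@Y],4).tolist()
for r in (114,130,160,200):
    c=np.where(m[r,215:410])[0]+215;print(r,c.min(),c.max(),loc([[c.min()-.5,r],[c.max()+.5,r]]))
for c in (250,380):
    print(c,[r for r in range(95,125) if m[r,c]][:1],im[104:116,c].mean(1).round())
for c in (262,310,370):print(c,im[340:360,c].mean(1).round())
for p in ([[242,110.5],[391,110.5],[255,354],[378,354]]):print(p,loc([p]))
# large bin rim, visible far end
for r in range(97,111,3):
    c=np.where(m[r,262:380])[0]+262;print(r,(c.min(),c.max(),ray(i,[[(c.min()+c.max())/2,r]],.06)[0].round(4)) if len(c) else None)
```

```text
114 242 390 [[-0.0646, -0.0313], [-0.0646, 0.031]]
130 243 389 [[-0.058, -0.0312], [-0.058, 0.031]]
160 244 387 [[-0.0452, -0.0316], [-0.0452, 0.0309]]
200 247 384 [[-0.0271, -0.0313], [-0.0271, 0.0306]]
250 [110] [138. 143. 143. 142. 142. 146.  88. 233. 252. 250. 249. 249.]
380 [110] [ 81.  83.  80.  85.  76.  80.  89. 178. 249. 244. 243. 243.]
262 [238. 235. 236. 238. 236. 234. 236. 235. 235. 238. 245. 145.  29.  21.
  18.  21.  29.  17.  26.  28.]
310 [ 99.  96.  94.  96.  95.  95.  99.  95. 100.  97.  98.  96.  95.  97.
  90. 222. 159.  36.  23.  30.]
370 [240. 238. 240. 239. 238. 238. 238. 237. 237. 239. 247. 146.  34.  26.
  25.  23.  19.  24.  26.  27.]
[242, 110.5] [[-0.066, -0.031]]
[391, 110.5] [[-0.066, 0.0311]]
[255, 354] [[0.0561, -0.0317]]
[378, 354] [[0.056, 0.032]]
97 None
100 (np.int64(271), np.int64(366), array([0.4092, 0.3255, 0.06  ]))
103 (np.int64(271), np.int64(366), array([0.4115, 0.3249, 0.06  ]))
106 (np.int64(271), np.int64(365), array([0.4138, 0.3239, 0.06  ]))
109 (np.int64(262), np.int64(374), array([0.4161, 0.3233, 0.06  ]))
```

Emit:
step_arm(targets="0.2 0.006 0.002 -0.04 0 0 0;0.2 0.006 0.002 -0.08 0 0 0;0.2 0.006 0.002 -0.12 0 0 0;0.2 0.006 0.002 -0.14 0 0 0;0.2 0.006 0.002 -0.15 0 0 0;0.2 0.006 0.002 -0.15 0 0 0;0.2 0.006 0.002 -0.15 0 0 0")

```text
clock: 5.75
eef_pos: [0.4814, 0.308, 0.1341]
tool_rot: [0.128, 0.992, 0.0, 0.0]
ft_force: [-0.1, -0.2, -3.4]
grip_width: 0.0628
grasp_force: 67.9
```

Emit:
step_arm(targets="0.2 0 0 -0.01 0 0 0;0.2 0 0 -0.02 0 0 0;0.2 0 0 -0.03 0 0 0;0.2 0 0 -0.04 0 0 0;0.2 0 0 -0.05 0 0 0;0.2 0 0 -0.06 0 0 0;0.2 0 0 -0.06 0 0 0")

```text
clock: 6.33
eef_pos: [0.48, 0.3077, 0.1018]
tool_rot: [0.128, 0.992, -0.001, -0.001]
ft_force: [-0.1, 0.3, -3.8]
grip_width: 0.0628
grasp_force: 68.0
```

Emit:
step_arm(targets="0.2 0 0 -0.01 0 0 0;0.2 0 0 -0.02 0 0 0;0.2 0 0 -0.03 0 0 0;0.2 0 0 -0.04 0 0 0;0.2 0 0 -0.05 0 0 0;0.2 0 0 -0.06 0 0 0;0.2 0 0 -0.062 0 0 0;0.2 0 0 -0.062 0 0 0")

```text
clock: 7.0
eef_pos: [0.4805, 0.308, 0.0716]
tool_rot: [0.128, 0.992, -0.0, -0.001]
ft_force: [0.4, 0.3, -4.0]
grip_width: 0.0632
grasp_force: 68.0
```

Emit:
step_arm(targets="0.2 0 0 -0.003 0 0 0;0.2 0 0 -0.006 0 0 0;0.2 0 0 -0.009 0 0 0;0.2 0 0 -0.012 0 0 0;0.2 0 0 -0.012 0 0 0;0.2 0 0 -0.012 0 0 0")

```text
clock: 7.5
eef_pos: [0.4808, 0.3082, 0.0662]
tool_rot: [0.128, 0.992, -0.0, -0.0]
ft_force: [0.6, -0.5, -3.1]
grip_width: 0.0628
grasp_force: 68.0
```

Emit:
step_arm(targets="0.2 0 0 -0.002 0 0 0;0.2 0 0 -0.004 0 0 0;0.2 0 0 -0.004 0 0 0;0.2 0 0 -0.004 0 0 0")

```text
clock: 7.83
eef_pos: [0.4808, 0.3082, 0.0642]
tool_rot: [0.128, 0.992, -0.0, -0.0]
ft_force: [0.1, 0.1, -2.8]
grip_width: 0.0629
grasp_force: 68.0
```

Emit:
step_arm(targets="0.2 0 0 -0.002 0 0 0;0.2 0 0 -0.004 0 0 0;0.2 0 0 -0.004 0 0 0;0.2 0 0 -0.004 0 0 0")

```text
clock: 8.17
eef_pos: [0.4808, 0.3084, 0.064]
tool_rot: [0.128, 0.992, 0.0, 0.0]
ft_force: [-3.6, -0.7, 7.6]
grip_width: 0.0631
grasp_force: 69.0
```

Emit:
step_arm(targets="1 0 0 0.002 0 0 0;1 0 0 0.002 0 0 0;1 0 0 0.002 0 0 0;1 0 0 0.002 0 0 0;1 0 0 0.002 0 0 0")

```text
clock: 8.58
eef_pos: [0.481, 0.3083, 0.0633]
tool_rot: [0.128, 0.992, 0.0, 0.0]
ft_force: [1.0, -0.1, 0.3]
grip_width: 0.0854
grasp_force: 0.0
```

Emit:
step_arm(targets="1 0 0 0.04 0 0 0;1 0 0 0.1 0 0 0;1 0 0 0.18 0 0 0;1 0 0 0.26 0 0 0;1 0 0 0.34 0 0 0;1 0 0 0.374 0 0 0;1 0 0 0.374 0 0 0;1 0 0 0.374 0 0 0")

```text
clock: 9.25
eef_pos: [0.4815, 0.3087, 0.2515]
tool_rot: [0.128, 0.992, 0.001, 0.001]
ft_force: [-0.3, -0.5, -0.4]
grip_width: 0.0857
grasp_force: 0.0
```

Run:
```python
from workcell import bot
from h import *
o=bot.get_obs();print(o['clock'],o['eef_pos'],o['tool_rot'],o['ft_force'],o['grip_width'],o['grasp_force'])
i=bot.camera_info("wrist");im=bot.camera("wrist")[:,:,::-1];cv2.imwrite("pics/w_nest.png",im)
np.save("w_nest.npy",i,allow_pickle=True)
```

```text
9.25 [0.48153356 0.30865548 0.25149451] [0.12778379 0.9918008  0.00101055 0.00120655] [-0.28616534 -0.48909401 -0.41663506] 0.08568713675390556 0.0
```

View pics/w_nest.png

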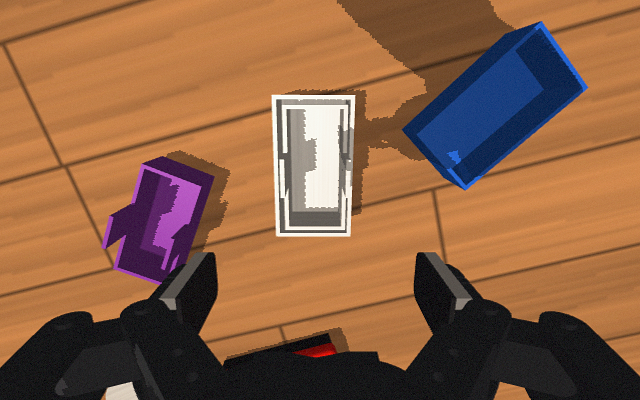

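Run:
```python
from h import *
i=np.load("w_nest.npy",allow_pickle=True).item();im=cv2.imread("pics/w_nest.png")
rect(im,i,(314,165),.06,85)
g=im.mean(2).round().astype(int)
for r in (114,140,220):print(r,g[r,268:292].tolist(),g[r,338:360].tolist())
for c in (300,330):print(c,g[92:115,c].tolist(),g[220:240,c].tolist())
```

```text
centre [0.4781 0.3071] size [0.0798 0.1441] ang 165.14
poly px [[354, 95], [349, 235], [276, 235], [272, 95]] world [[0.4185, 0.3634], [0.5576, 0.3262], [0.5376, 0.2503], [0.3987, 0.2877]]
114 [141, 141, 144, 158, 223, 250, 249, 249, 171, 83, 87, 92, 86, 116, 220, 249, 247, 245, 171, 82, 89, 95, 132, 158] [243, 244, 121, 117, 112, 153, 249, 244, 246, 242, 71, 87, 165, 248, 244, 245, 206, 55, 65, 68, 69, 73]
140 [126, 122, 122, 122, 153, 241, 251, 250, 248, 126, 82, 90, 92, 89, 145, 246, 249, 249, 247, 122, 85, 93, 103, 146] [146, 118, 83, 86, 87, 131, 155, 156, 152, 116, 81, 120, 161, 159, 158, 133, 73, 77, 75, 75, 74, 77]
220 [131, 130, 128, 132, 130, 128, 120, 169, 249, 244, 245, 209, 81, 90, 93, 88, 113, 202, 248, 245, 244, 121, 93, 94] [90, 91, 110, 207, 244, 241, 236, 116, 135, 229, 242, 241, 237, 121, 133, 135, 132, 135, 128, 131, 129, 131]
300 [81, 77, 62, 254, 250, 247, 249, 228, 154, 153, 155, 155, 146, 252, 246, 247, 252, 156, 153, 153, 156, 154, 156] [94, 92, 97, 94, 90, 87, 171, 245, 243, 250, 101, 82, 82, 250, 245, 245, 201, 126, 127, 129]
330 [48, 39, 38, 254, 247, 244, 250, 169, 152, 153, 153, 154, 144, 249, 244, 244, 243, 242, 242, 244, 242, 243, 243] [91, 91, 89, 91, 93, 86, 169, 242, 240, 249, 100, 85, 82, 247, 242, 242, 201, 133, 134, 130]
```

Emit:
step_arm(targets="1 0.13 -0.52 0 0 0 -0.75;1 0.13 -0.52 0 0 0 -0.75;1 0.13 -0.52 0 0 0 -0.75;1 0.13 -0.52 0 0 0 -0.75;1 0.13 -0.52 0 0 0 -0.75;1 0.13 -0.52 0 0 0 -0.75;1 0.13 -0.52 0 0 0 -0.75")

```text
clock: 9.88
eef_pos: [0.5452, 0.0435, 0.2475]
tool_rot: [0.412, 0.911, -0.002, -0.002]
ft_force: [-0.3, 0.5, 1.4]
grip_width: 0.0855
grasp_force: 0.0
```

Emit:
step_arm(targets="1 0 -0.534 0 0 0 -0.76;1 0 -0.534 0 0 0 -0.76;1 0 -0.534 0 0 0 -0.76;1 0 -0.534 0 0 0 -0.76;1 0 -0.534 0 0 0 -0.76;1 0 -0.534 0 0 0 -0.76;1 0 -0.534 0 0 0 -0.76;1 0 -0.534 0 0 0 -0.76;1 0 -0.534 0 0 0 -0.76;1 0 -0.534 0 0 0 -0.76")

```text
clock: 10.72
eef_pos: [0.5451, -0.2179, 0.2484]
tool_rot: [0.66, 0.751, -0.0, -0.002]
ft_force: [0.6, 0.1, -0.6]
grip_width: 0.0853
grasp_force: 0.0
```

Run:
```python
from workcell import bot
from h import *
o=bot.get_obs();print(o['clock'],o['eef_pos'],o['tool_rot'],o['joint_pos'],np.abs(o['joint_vel']).max())
i=bot.camera_info("wrist");im=bot.camera("wrist")[:,:,::-1];cv2.imwrite("pics/w_small.png",im)
np.save("w_small.npy",i,allow_pickle=True)
```

```text
10.7167 [ 0.54507873 -0.21788471  0.24843318] [ 6.60122943e-01  7.51155185e-01 -3.75503406e-04 -1.85678499e-03] [-3.80549295e-01  4.15178878e-01  2.95568752e-01  1.45493741e+00
  5.32042254e-04  1.06141770e+00] 0.025154672415504366
```

View pics/w_small.png

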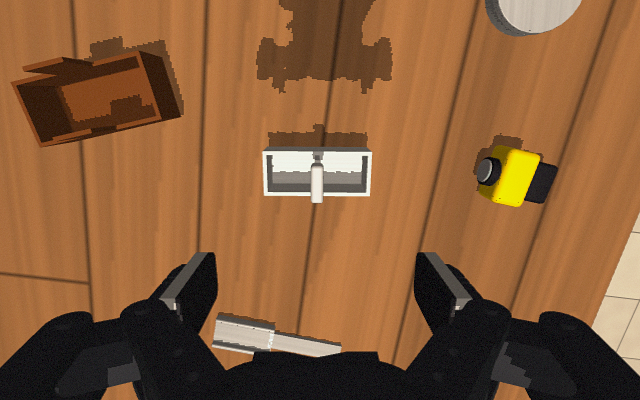

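Run:
```python
from h import *
i=np.load("w_small.npy",allow_pickle=True).item();im=cv2.imread("pics/w_small.png")
hsv=cv2.cvtColor(im,cv2.COLOR_BGR2HSV);m=(hsv[:,:,1]<60)&(hsv[:,:,2]>60)
P=[]
for c in (270,290,345,365):
    r=np.where(m[140:215,c])[0]+140;print(c,r.min(),r.max(),im[143:156,c].mean(1).round().astype(int).tolist())
for r in (155,170,185,193):
    c=np.where(m[r,250:385])[0]+250;w=ray(i,[[c.min()-.5,r],[c.max()+.5,r]],.045)[:,:2];print(r,c.min(),c.max(),w.round(4).tolist(),w.mean(0).round(4),np.linalg.norm(w[0]-w[1]),np.degrees(np.arctan2(*(w[1]-w[0])[::-1])))
r=200;c=np.where(m[r,250:385])[0]+250;print(c.min(),c.max())
for r in (170,180,195,201):
    v=im[r,300:335].mean(1).round().astype(int);print(r,v.tolist())
print(ray(i,[[263,196.5],[371,195.5],[263,148],[371,148]],.045).round(4).tolist())
print(ray(i,[[317.5,203],[317.5,161]],.095).round(4).tolist())
```

```text
270 147 195 [69, 72, 70, 77, 91, 89, 88, 74, 212, 240, 238, 247, 92]
290 147 195 [70, 62, 67, 80, 86, 84, 86, 76, 213, 241, 239, 238, 236]
345 147 195 [64, 70, 66, 61, 91, 88, 85, 80, 117, 245, 238, 235, 237]
365 147 195 [75, 75, 76, 73, 89, 88, 91, 81, 120, 244, 239, 242, 216]
155 263 371 [[0.4886, -0.2085], [0.6009, -0.1939]] [ 0.5448 -0.2012] 0.11324220074802528 7.387282506483431
170 263 370 [[0.49, -0.2243], [0.6026, -0.2097]] [ 0.5463 -0.217 ] 0.11361777334080901 7.393010130544024
185 264 369 [[0.4924, -0.2404], [0.6044, -0.2258]] [ 0.5484 -0.2331] 0.11293672949023036 7.398883932422192
193 264 369 [[0.4932, -0.2492], [0.6059, -0.2345]] [ 0.5496 -0.2419] 0.11371060893701039 7.402078342657277
311 322
170 [238, 239, 240, 239, 238, 240, 239, 242, 245, 242, 202, 162, 209, 227, 232, 234, 235, 236, 234, 232, 233, 215, 179, 156, 249, 246, 243, 240, 237, 239, 238, 240, 238, 240, 237]
180 [132, 134, 132, 131, 128, 134, 132, 131, 134, 130, 122, 167, 208, 230, 232, 234, 233, 235, 235, 232, 230, 214, 177, 113, 136, 131, 134, 133, 134, 134, 134, 134, 132, 132, 131]
195 [250, 250, 248, 249, 250, 249, 249, 248, 250, 247, 204, 163, 210, 230, 235, 236, 234, 235, 232, 234, 228, 203, 180, 197, 251, 248, 250, 249, 250, 247, 248, 248, 247, 247, 248]
201 [114, 111, 115, 113, 111, 111, 116, 113, 115, 113, 120, 149, 212, 230, 235, 237, 236, 235, 233, 232, 229, 202, 169, 105, 106, 106, 108, 111, 108, 111, 113, 115, 114, 113, 115]
[[0.493, -0.2531, 0.045], [0.608, -0.2371, 0.045], [0.4885, -0.2012, 0.045], [0.5992, -0.1869, 0.045]]
[[0.5499, -0.2378, 0.095], [0.5448, -0.1989, 0.095]]
```

Emit:
step_arm(targets="1 0.002 -0.002 -0.08 0 0 0;1 0.002 -0.002 -0.16 0 0 0;1 0.002 -0.002 -0.23 0 0 0;1 0.002 -0.002 -0.29 0 0 0;1 0.002 -0.002 -0.33 0 0 0;1 0.002 -0.002 -0.355 0 0 0;1 0.002 -0.002 -0.368 0 0 0;1 0.002 -0.002 -0.368 0 0 0;1 0.002 -0.002 -0.368 0 0 0")

```text
clock: 11.52
eef_pos: [0.5473, -0.2188, 0.0668]
tool_rot: [0.66, 0.752, 0.0, 0.0]
ft_force: [0.4, -0.7, 0.3]
grip_width: 0.0853
grasp_force: 0.0
```

Emit:
step_arm(targets="-0.9 0 0 0 0 0 0;-0.9 0 0 0 0 0 0;-0.9 0 0 0 0 0 0;-0.9 0 0 0 0 0 0;-0.9 0 0 0 0 0 0;-0.9 0 0 0 0 0 0;-0.9 0 0 0 0 0 0;-0.9 0 0 0 0 0 0;-0.9 0 0 0 0 0 0;-0.9 0 0 0 0 0 0")

```text
clock: 12.35
eef_pos: [0.5467, -0.2199, 0.0665]
tool_rot: [0.66, 0.751, -0.0, -0.0]
ft_force: [-2.2, -0.2, 3.6]
grip_width: 0.0107
grasp_force: 62.9
```

Emit:
step_arm(targets="-0.9 0 0 0.03 0 0 0;-0.9 0 0 0.08 0 0 0;-0.9 0 0 0.14 0 0 0;-0.9 0 0 0.2 0 0 0;-0.9 0 0 0.26 0 0 0;-0.9 0 0 0.3 0 0 0;-0.9 0 0 0.32 0 0 0;-0.9 0 0 0.32 0 0 0")

```text
clock: 13.02
eef_pos: [0.5481, -0.2201, 0.2285]
tool_rot: [0.66, 0.751, 0.001, 0.002]
ft_force: [0.4, -0.2, -2.3]
grip_width: 0.011
grasp_force: 62.4
```

Emit:
step_arm(targets="-0.9 -0.005 0.04 0 0 0 -0.04;-0.9 -0.012 0.1 0 0 0 -0.1;-0.9 -0.022 0.17 0 0 0 -0.16;-0.9 -0.032 0.24 0 0 0 -0.22;-0.9 -0.04 0.31 0 0 0 -0.28;-0.9 -0.05 0.38 0 0 0 -0.34;-0.9 -0.06 0.45 0 0 0 -0.4;-0.9 -0.068 0.52 0 0 0 -0.44;-0.9 -0.076 0.59 0 0 0 -0.47;-0.9 -0.084 0.66 0 0 0 -0.493")

```text
clock: 13.85
eef_pos: [0.5031, 0.1117, 0.2237]
tool_rot: [0.793, 0.61, -0.002, -0.001]
ft_force: [0.9, 1.0, -3.0]
grip_width: 0.0112
grasp_force: 62.2
```

Emit:
step_arm(targets="-0.9 -0.01 0.07 0 0 0 0;-0.9 -0.02 0.14 0 0 0 0;-0.9 -0.03 0.21 0 0 0 0;-0.9 -0.04 0.28 0 0 0 0;-0.9 -0.046 0.34 0 0 0 0;-0.9 -0.05 0.38 0 0 0 0;-0.9 -0.05 0.398 0 0 0 0;-0.9 -0.05 0.398 0 0 0 0;-0.9 -0.05 0.398 0 0 0 0;-0.9 -0.05 0.398 0 0 0 0")

```text
clock: 14.68
eef_pos: [0.4797, 0.3077, 0.2253]
tool_rot: [0.793, 0.609, -0.001, 0.0]
ft_force: [-0.3, 0.1, -2.7]
grip_width: 0.0108
grasp_force: 62.2
```

Run:
```python
from workcell import bot
from h import *
o=bot.get_obs();print(o['clock'],o['eef_pos'],o['tool_rot'],o['ft_force'],o['grip_width'],o['grasp_force'])
i=bot.camera_info("wrist");im=bot.camera("wrist")[:,:,::-1];cv2.imwrite("pics/w_hold2.png",im)
np.save("w_hold2.npy",i,allow_pickle=True)
```

```text
14.6833 [0.47974669 0.30768164 0.22533831] [ 7.92800102e-01  6.09480643e-01 -1.13609614e-03  2.31446662e-04] [-0.25691202  0.06877563 -2.67315577] 0.01084708859587892 62.23563194274902
```

View pics/w_hold2.png

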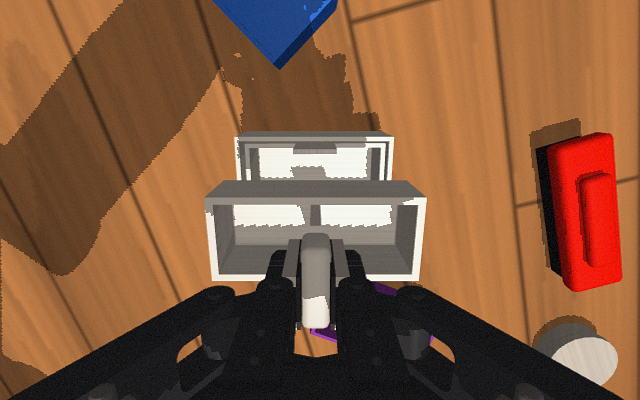

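Run:
```python
from h import *
i=np.load("w_hold2.npy",allow_pickle=True).item();im=cv2.imread("pics/w_hold2.png");g=im.mean(2).round().astype(int)
for r in (205,240,265):print(r,g[r,202:214].tolist(),g[r,416:430].tolist())
for c in (225,260,405):print(c,g[192:202,c].tolist(),g[272:288,c].tolist())
for r in (145,160,172):print(r,g[r,232:256].tolist(),g[r,376:398].tolist())
for c in (260,375):print(c,g[128:148,c].tolist())
t=np.array([.47975,.30768]);a=np.radians(-14.9);Y=np.array([np.cos(a),np.sin(a)]);X=np.array([Y[1],-Y[0]])
def loc(p,z):
    w=ray(i,p,z)[:,:2]-t;return np.round(np.c_[w@X,w@Y],4).tolist()
print(loc([[206,197],[426,197],[211,280],[421,280]],.205))
print(loc([[236,138],[394,138],[242,142],[389,142]],.06))
```

```text
205 [127, 125, 127, 139, 141, 139, 136, 138, 137, 139, 118, 85] [88, 110, 198, 244, 242, 240, 240, 241, 241, 240, 151, 127, 130, 132]
240 [134, 134, 128, 131, 125, 138, 198, 235, 233, 231, 233, 233] [245, 241, 240, 241, 242, 240, 214, 119, 124, 123, 128, 125, 125, 126]
265 [129, 128, 127, 128, 127, 131, 128, 131, 176, 238, 231, 233] [240, 240, 242, 238, 143, 111, 113, 120, 118, 116, 118, 115, 116, 123]
225 [97, 94, 97, 95, 94, 118, 137, 138, 142, 137] [94, 91, 167, 236, 233, 231, 232, 234, 240, 132, 122, 129, 130, 113, 26, 12]
260 [93, 97, 95, 99, 95, 118, 141, 141, 143, 139] [94, 85, 173, 242, 239, 239, 237, 240, 243, 81, 23, 15, 16, 23, 19, 25]
405 [97, 94, 95, 92, 90, 118, 140, 141, 137, 169] [94, 91, 171, 245, 241, 239, 239, 242, 253, 67, 41, 42, 45, 46, 20, 20]
145 [127, 121, 163, 243, 240, 235, 128, 92, 85, 85, 86, 89, 109, 143, 139, 141, 140, 142, 140, 143, 140, 148, 141, 142] [245, 245, 246, 245, 245, 245, 245, 245, 246, 208, 71, 71, 120, 235, 247, 244, 245, 214, 116, 120, 125, 128]
160 [125, 128, 124, 161, 242, 238, 241, 236, 123, 92, 99, 97, 95, 112, 143, 144, 144, 135, 82, 85, 90, 96, 97, 95] [83, 80, 82, 99, 197, 249, 245, 247, 246, 69, 74, 102, 196, 248, 245, 244, 218, 117, 125, 125, 123, 123]
172 [128, 130, 127, 128, 183, 242, 238, 241, 237, 79, 94, 92, 91, 110, 197, 244, 240, 241, 205, 87, 94, 97, 97, 97] [83, 78, 75, 143, 252, 246, 247, 246, 113, 73, 84, 171, 251, 245, 247, 243, 111, 117, 118, 126, 123, 124]
260 [73, 75, 70, 99, 95, 94, 93, 90, 104, 145, 146, 145, 149, 111, 89, 102, 143, 142, 143, 131]
375 [60, 58, 55, 100, 95, 96, 95, 92, 130, 252, 245, 245, 252, 137, 79, 223, 247, 246, 250, 183]
[[-0.0236, -0.0545], [-0.0236, 0.0566], [0.0235, -0.0561], [0.0235, 0.0583]]
[[-0.0376, -0.0715], [-0.0376, 0.0724], [-0.034, -0.0663], [-0.0339, 0.068]]
```

Emit:
step_arm(targets="-0.9 -0.001 0.001 -0.04 0 0 0;-0.9 -0.001 0.001 -0.08 0 0 0;-0.9 -0.001 0.001 -0.12 0 0 0;-0.9 -0.001 0.001 -0.15 0 0 0;-0.9 -0.001 0.001 -0.17 0 0 0;-0.9 -0.001 0.001 -0.18 0 0 0;-0.9 -0.001 0.001 -0.18 0 0 0;-0.9 -0.001 0.001 -0.18 0 0 0")

```text
clock: 15.4
eef_pos: [0.4799, 0.3095, 0.137]
tool_rot: [0.793, 0.61, 0.0, 0.0]
ft_force: [0.3, -0.1, -1.9]
grip_width: 0.0111
grasp_force: 62.2
```

Emit:
step_arm(targets="-0.9 0 0 -0.01 0 0 0;-0.9 0 0 -0.02 0 0 0;-0.9 0 0 -0.03 0 0 0;-0.9 0 0 -0.04 0 0 0;-0.9 0 0 -0.05 0 0 0;-0.9 0 0 -0.06 0 0 0;-0.9 0 0 -0.06 0 0 0")

```text
clock: 15.98
eef_pos: [0.4785, 0.3093, 0.1048]
tool_rot: [0.792, 0.61, -0.001, -0.0]
ft_force: [-0.2, -0.0, -3.0]
grip_width: 0.0111
grasp_force: 62.2
```

Emit:
step_arm(targets="-0.9 0 0 -0.01 0 0 0;-0.9 0 0 -0.02 0 0 0;-0.9 0 0 -0.03 0 0 0;-0.9 0 0 -0.04 0 0 0;-0.9 0 0 -0.05 0 0 0;-0.9 0 0 -0.056 0 0 0;-0.9 0 0 -0.056 0 0 0")

```text
clock: 16.57
eef_pos: [0.4788, 0.3093, 0.0772]
tool_rot: [0.792, 0.61, -0.001, -0.0]
ft_force: [0.2, -0.3, -1.9]
grip_width: 0.011
grasp_force: 62.2
```

Emit:
step_arm(targets="-0.9 0 0 -0.002 0 0 0;-0.9 0 0 -0.004 0 0 0;-0.9 0 0 -0.006 0 0 0;-0.9 0 0 -0.006 0 0 0;-0.9 0 0 -0.006 0 0 0")

```text
clock: 16.98
eef_pos: [0.4794, 0.3098, 0.0754]
tool_rot: [0.792, 0.61, 0.0, 0.0]
ft_force: [0.4, -0.5, -2.7]
grip_width: 0.0108
grasp_force: 62.2
```

Emit:
step_arm(targets="-0.9 0 0 -0.002 0 0 0;-0.9 0 0 -0.003 0 0 0;-0.9 0 0 -0.003 0 0 0;-0.9 0 0 -0.003 0 0 0")

```text
clock: 17.32
eef_pos: [0.4795, 0.31, 0.0744]
tool_rot: [0.792, 0.61, 0.0, -0.0]
ft_force: [-1.3, -0.3, 2.0]
grip_width: 0.0109
grasp_force: 62.8
```

Contact came at the expected height. I'll lower it slightly more, release and retreat straight up.

Emit:
step_arm(targets="-0.9 0 0 -0.001 0 0 0;-0.9 0 0 -0.001 0 0 0;-0.5 0 0 -0.001 0 0 0;0 0 0 0 0 0 0;0 0 0 0 0 0 0;0 0 0 0 0 0 0;0 0 0 0 0 0 0;0 0 0 0 0 0 0;0 0 0 0 0 0 0")

```text
clock: 18.07
eef_pos: [0.4794, 0.3097, 0.0737]
tool_rot: [0.792, 0.61, -0.0, 0.0]
ft_force: [0.0, 0.9, 0.1]
grip_width: 0.043
grasp_force: 0.0
```

Emit:
step_arm(targets="0 0 0 0.03 0 0 0;0 0 0 0.08 0 0 0;0 0 0 0.15 0 0 0;0 0 0 0.22 0 0 0;0 0 0 0.29 0 0 0;0 0 0 0.36 0 0 0;0 0 0 0.36 0 0 0;0 0 0 0.36 0 0 0;0 0 0 0.36 0 0 0")

```text
clock: 18.82
eef_pos: [0.4792, 0.3096, 0.2533]
tool_rot: [0.792, 0.61, -0.0, -0.0]
ft_force: [0.4, 0.0, -1.2]
grip_width: 0.0428
grasp_force: 0.0
```

Run:
```python
from workcell import bot
from h import *
o=bot.get_obs();print(o['clock'],o['eef_pos'],o['ft_force'],o['grip_width'])
im=bot.camera("wrist")[:,:,::-1];cv2.imwrite("pics/w_end.png",cv2.resize(im[60:310,160:480],None,fx=2.4,fy=2.4,interpolation=cv2.INTER_CUBIC))
```

```text
18.8167 [0.47917162 0.30960531 0.25333776] [ 0.40324267  0.04355344 -1.24358806] 0.0428118586607936
```

View pics/w_end.png

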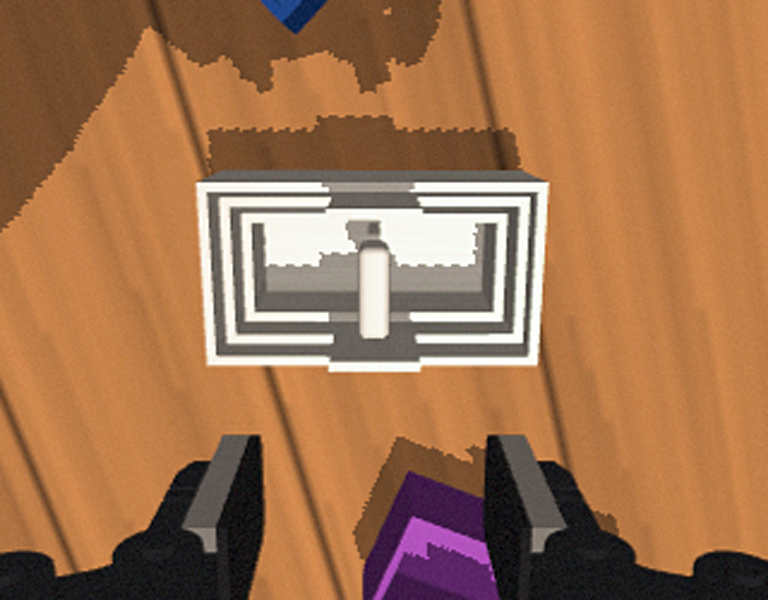

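The final picture shows three parallel rims, one inside the other, roughly from (195,182) to (548,365), with the grip bar in the centre at (373,290). All are seated and level, and the gripper is clear.

```bash
python3 -c "
from workcell import bot
print(bot.job_done())"
```

```text
the job is handed in; nothing more can be done
None
```

I nested the three bins and handed the job in at about 19 s: the medium bin is down in the largest and the small one in the medium, and in the last picture the rims are parallel and look level; no verdict came back.

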